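# Hang the tube gauge on its drop-flap peg

## Robot

A 6-joint arm with a two-finger parallel gripper is mounted at the origin on a cart in front of the work surface, level with it; the furniture and walls round the work are solid. World frame = base frame: x ahead of the robot, y to its left, z up, the work surface at z = 0. Lengths are in m, angles in degrees, forces in N, time in s.
With the tool pointing down it reaches from about 0.35 to 0.875 m from the base axis. Payload 4.2 kg.
Tool frame: the origin (TCP) lies at the very end of the fingers, on their centre line; the grasp point (between the pads) lies 19 mm behind it; z points along the fingers, y is the line along which they close (so a half turn about z gives the same grasp; the last joint's range is limited). The gripper opens to 87 mm and grips with 3 to 60 N. Pads are 19 mm wide; open, the fingers measure 117 mm over their backs; the gripper's body (75 mm by 190 mm) begins 51 mm behind the grasp point.
Start: joints at [-61.559, 22.042, 0.453, 0, -68.411, -14.817], TCP at [0.147, -0.607, 0.223] pointing down, gripper open.
Joint ranges: [-179.83, 179.83], [-69.29, 118.12], [-61.27, 80.66], [-181.25, 117.63], [-171.15, -9.14], [-177.46, 177.46]. Speed limits (degrees/s): [159.86, 159.86, 180, 180, 180, 180].

## Interface

Orientations are given as a 3x3 rotation matrix whose columns are the frame's x, y, z axes.
In Python, from station import sense, optics, r gives the robot as it stands. The module is installed in compiled form; this text tells all that it offers.
- The arm moves only by the shell command python3 -m pendant 'ROWS' [OPENING]. ROWS is JSON, a list that holds one entry, the list of rows, each a list of 4 numbers: the shift along the tool's x, y, z normalised to -1 to 1, where 1 is 100 mm, then the turn about the tool's z normalised to -1 to 1, where 1 is 2 rad. A call has 1 to 8 rows; each row is the pose to reach, as a shift and turn from the pose commanded when the call began, along the tool's axes at that moment; what a row does not reach only later rows make up. A row lasts 1/10 s, in which the tool goes at most 50 mm and 8.59 degrees, less where a joint would pass 70% of its speed; a pose out of reach is approached as far as the arm can. A call with a number of a shift or a turn outside -1 to 1 is refused whole. A call with a gripper value outside its range is refused whole. OPENING is the closure, from 0 (fully open) to 1 (shut), set as the call begins (- or left out, the last holds). The fingers move at their own pace and stop on an object; the grip force is fixed at half the most. Time passes only in rows, so rows that repeat a pose let the fingers close. It gives the time, the measured TCP pose, the force, the opening and the grip force at its end, in the units of the state.
- sense(): the state, without advancing time (a new reading comes with each control period).
- optics.capture(name): name is "side" or "top"; returns the picture (400x640x3 uint8, red, green, blue); there is no depth.
- optics.get_calibration(name): a dict with "camera_matrix" (3x3 intrinsics, pixels), "camera_from_world" (4x4, takes a point from world to camera coordinates). Camera axes: x right, y down, z forward; pixel columns grow to the right and rows downward; lengths in m; the calibration is good to about 2 mm. A picture is of the moment at which its call begins. get_calibration takes no time and is no camera call.
- r.finish_job(): hands the job in; it is judged then, once.
The state is a dict: "time_s": time; "joints": joint angles; "joint_velocities": joint speeds; "effort": joint torques, N m; "tcp_pos": TCP position; "ee_rot": TCP orientation; "wrist_force": force on the tool from outside, world axes, zero at the start; "moment": the same for the moment, N m; "gripper_width": opening from 0.0 (shut) to 1.0 (fully open); "gripper_force": force on a finger pad.
Only numpy, scipy, OpenCV 4.12 (cv2) and the standard library are available. Lean on these libraries where they do the work, as an engineer would, in place of code of your own. Each camera call takes 0.05 s, during which the arm holds its last target. There are 200 camera calls.

## Task

Take the aluminium tube gauge out of its wooden block and hang it on the steel peg of the bench stand: thread its eye over the peg's tip and push it along until the eye has swung the drop flap up, has passed it, and the flap has fallen shut behind it. Then prove the catch with a gentle tug of about 9 N (no more than 13 N) back against the shut flap, and leave the gauge hanging freely on the peg. Never press the gauge against the stand or peg with more than 20 N, and leave the things around undisturbed.

Things in the scene. Friction and masses are not known exactly. Their poses are not given: they have to be found in the camera images.
- gauge: Tube gauge: plain aluminium plate 8 mm thick, 90 mm wide below, with cut-outs, an eye (window 34 mm wide) and a black block handle on top; 178 mm tall in all. Origin: centre of its underside; x = thickness (the peg goes through the eye along x, from either side), y = width, z up. 0.15 to 0.31 kg. At the start it stands in the block's slot, 25 mm deep, with 1.5 mm play each side.
- gauge_eye (a point): Point on the gauge where it bears on the peg: middle of the upper edge of the eye window, 107 mm above the gauge's underside, mid-thickness. The window's lower edge lies 37 mm below this point. Its upper edge is flat for 20 mm, with slanting centring cheeks 7 mm deep at both ends, and is thickened to 18 mm (5 mm proud of both faces) as a saddle.
- block: Wooden block 70 x 135 x 35 mm, fixed to the table, with one slot across its top along its y axis; slot floor 10 mm above the table. Origin: centre of its underside.
- stand: Bench stand, fixed to the table: grey base 150 x 120 x 10 mm, a column, and on it a dark clamp block (44 mm wide, top 170 mm above the table) from which a steel peg stands out level along the stand's -x. Origin: centre of the base's underside; z up.
- peg_root (a point): Where the peg's axis leaves the clamp block, 150 mm above the table. The peg is a 14 mm square bar; its tapered tip is 14 mm long, then the flap's pivot, 59 mm further in a dark collar 36 mm wide, the eye's end stop. Its reach differs each time and is not measured (feel or see it): tip 94 to 130 mm, collar face 21 to 57 mm from here. Against the collar the gauge is clear of the flap by 5 mm or more.
- flap (a joint): Angle of the drop flap, a steel tongue 9 x 4 mm, its end 41 mm below the peg's axis when shut. 0 = shut, hanging nearly plumb (end 8 mm nearer the stand than its pivot); a stop keeps it from swinging out towards the tip. Grows to 1.3 rad as it is swung up and in towards the stand. Falls shut by its own weight (50 g; under 2 N swings it up).
- masking_tape: Bystander: roll of masking tape, 92 mm across, 25 mm high, flat on the table.
- brush: Bystander: hand brush with a handle on top, 57 x 154 x 91 mm.
- pencil: Bystander: pencil, 142 mm long, 7 mm thick.
- mug: Bystander: mug, 78 mm wide, 101 mm high.
- gauge_grip (a point): Point on the gauge: the place to grip it, middle of the handle, 156 mm above the gauge's underside. The handle is a block 36 mm (along the gauge's x) x 30 mm (along y), from 132 to 178 mm above the underside; gripped across its 36 mm it resists tilting best.

How it is judged (in metres and radians):
On the way, in this order (a step that is already met when the one before it is completed fails the run):
1. the eye, threaded on the peg, has swung the flap up (value of joint flap above 0.5 rad and z of gauge_eye in the frame of peg_root above 0 m and distance between gauge_eye and peg_root below 0.14 m), for 0.05 s.
2. the flap has fallen shut (value of joint flap below 0.12 rad and distance between gauge_eye and peg_root below 0.1 m), for 0.1 s.
3. the gauge is tugged against the shut flap with more than 6 N (value of joint flap below 0.12 rad and contact force between gauge and flap above 6 N), for 0.2 s.
At the end, for the whole second after the job is handed in: The gauge hangs at rest by its eye on the peg (bearing point of the eye 150 to 165 mm above the table, within 12 mm of the peg's axis sideways, 18 to 122 mm out from the clamp block's face, plate within 0.35 rad of upright), released, with the flap shut (under 0.12 rad) behind it (value of joint flap below 0.12 rad and height (world z) of gauge_eye between 0.15 and 0.165 m and x of gauge_eye in the frame of peg_root between -0.122 and -0.018 m and y of gauge_eye in the frame of peg_root between -0.012 and 0.012 m and angle between gauge's own z axis and vertical below 0.35 rad and linear speed of gauge below 0.05 m/s and contact force between gauge and the fingers below 0.1 N); the robot touches nothing.
It fails at once if the gauge presses or pulls on the flap with more than 13 N, or on the stand, peg and flap together with more than 20 N (contact force between gauge and flap above 13 N or contact force between gauge and stand above 20 N).
It fails at once if a bystander is moved by more than 3 cm (distance of any of masking_tape, brush, pencil, mug from where it was at the start of the episode above 0.03 m).
It also fails if it takes over 67 s, if anything falls off the work surface, if the arm or the gripper's body presses on something with over 40 N, if the wrist force passes 120 N, or if a joint passes its speed limit or range.

## Working session

There is one attempt and no reset: what is moved stays moved. The work goes in short steps, Python scripts to look and compute and a shell command to move; the robot and the scene stay as the last step left them, time stands still between calls to the robot, and variables do not carry over. Pictures are saved under pics/ and viewed, at most 10 in all, crops included, and the job is handed in when it is done.

```bash
mkdir -p pics
python3 - <<'E'
from station import sense, optics, r
import cv2
for n in("side","top"):
    im=optics.capture(n); cv2.imwrite(f"pics/{n}0.png",im[:,:,::-1])
    c=optics.get_calibration(n); print(n,c["camera_matrix"],c["camera_from_world"])
print(sense())
E
```

```text
side [[445.51196425   0.         321.79113115]
 [  0.         445.51196425 198.33697957]
 [  0.           0.           1.        ]] [[-0.95049472 -0.31064707  0.00762757  0.55871221]
 [-0.12815069  0.36950786 -0.92034849  0.11093417]
 [ 0.28308512 -0.87576386 -0.3910249   1.10430763]
 [ 0.          0.          0.          1.        ]]
top [[428.4318365    0.         324.18530205]
 [  0.         428.4318365  190.80279483]
 [  0.           0.           1.        ]] [[ 0.00619089 -0.99996457 -0.0057039   0.22206561]
 [-0.976814   -0.00482668 -0.2140353   0.55583607]
 [ 0.21400018  0.00689672 -0.97680927  1.11646137]
 [ 0.          0.          0.          1.        ]]
{'time_s': 0.1, 'joints': array([-6.15604137e+01,  2.20844723e+01,  3.88785505e-01, -2.37497516e-02,
       -6.84101777e+01, -1.48178685e+01]), 'joint_velocities': array([ 0.06234078, -0.14121613,  0.18302795,  0.12451464, -0.00840707,
       -0.01195457]), 'effort': array([-3.13363589e-04, -3.91689169e+01,  1.87936467e+01,  4.23183113e+00,
        1.34584011e-02, -7.70521387e-05]), 'tcp_pos': array([ 0.14709755, -0.60690532,  0.22160092]), 'ee_rot': array([[-9.71907767e-01, -2.35361422e-01, -5.40995388e-04],
       [-2.35362023e-01,  9.71906090e-01,  1.80823254e-03],
       [ 1.00208530e-04,  1.88476502e-03, -9.99998219e-01]]), 'wrist_force': array([0.08780665, 0.06483967, 0.20877033]), 'moment': array([ 0.08668791, -0.02917094, -0.01307181]), 'gripper_force': 0.0, 'gripper_width': 1.0019334325889344}
```

View pics/side0.png

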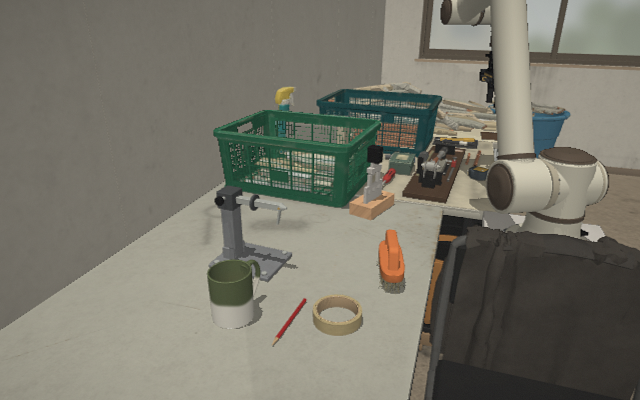

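View pics/top0.png

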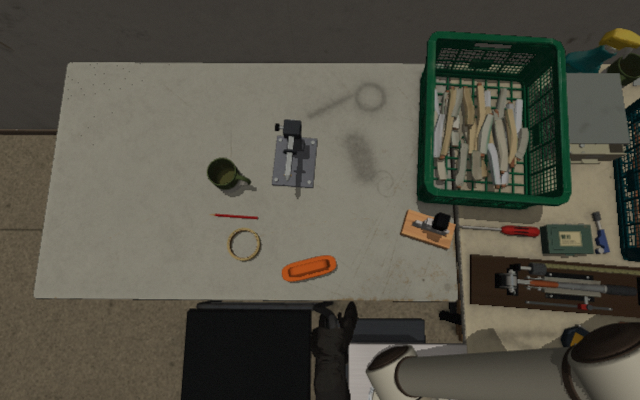

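The side view shows the stand at about (245,235), peg tip (285,208), gauge at (374,180) and mug at (232,295). In the top view the stand is at (295,160) with the peg pointing down-image, and the gauge and block are at (430,228). I'll zoom in on both.

Run:
```python
import cv2,numpy as np
t=cv2.imread("pics/top0.png"); s=cv2.imread("pics/side0.png")
def c(im,x,y,w=80,h=60):
    return cv2.resize(im[y:y+h,x:x+w],(400,300),interpolation=cv2.INTER_CUBIC)
cv2.imwrite("pics/z0.png",np.vstack([np.hstack([c(t,390,195),c(t,255,140)]),np.hstack([c(s,335,145,100,75),c(s,210,180,100,75)])]))
```

```text
(no output)
```

View pics/z0.png

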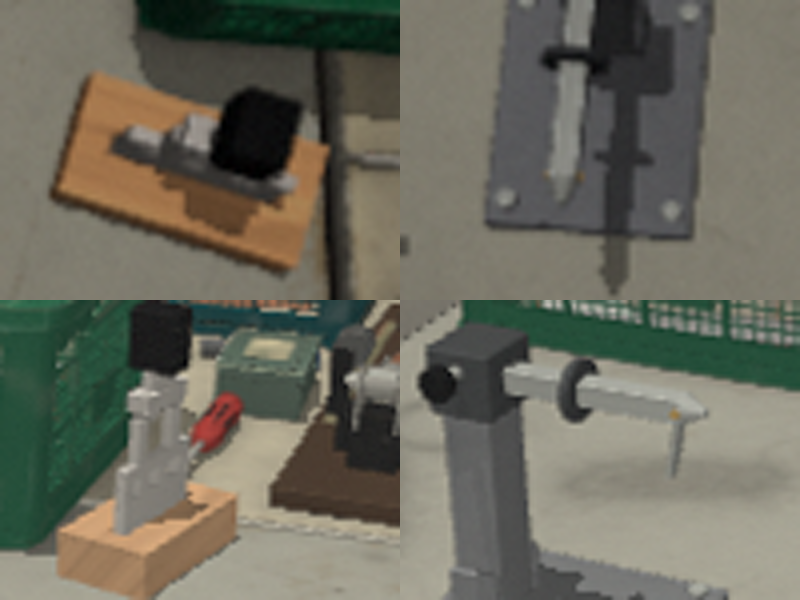

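Top crop (5x): handle at about (255,130), peg tip at (563,200), collar at y≈58, base near corners (488,225) and (692,238). Side crop (4x): peg tip at (707,411), collar at (577,390), flap pivot at (675,413).

```bash
cat > h.py <<'E'
import cv2,numpy as np
from station import optics,sense
C={n:optics.get_calibration(n) for n in("side","top")}
def ray(n,p):
    K,T=C[n]["camera_matrix"],C[n]["camera_from_world"]; R,t=T[:3,:3],T[:3,3]
    return -R.T@t, R.T@np.linalg.solve(K,[p[0],p[1],1])
def onz(n,p,z):
    o,d=ray(n,p); return o+d*(z-o[2])/d[2]
def tri(ps,pt):
    P=[C[n]["camera_matrix"]@C[n]["camera_from_world"][:3] for n in("side","top")]
    X=cv2.triangulatePoints(P[0],P[1],np.float64(ps).reshape(2,1),np.float64(pt).reshape(2,1)).ravel(); return X[:3]/X[3]
def proj(n,X):
    q=C[n]["camera_matrix"]@(C[n]["camera_from_world"]@np.append(X,1))[:3]; return q[:2]/q[2]
def cen(m):
    n,l,s,c=cv2.connectedComponentsWithStats(m.astype(np.uint8)); i=1+np.argmax(s[1:,4]); return c[i],s[i],l==i
E
python3 - <<'E'
from h import *
np.set_printoptions(precision=4,suppress=True)
t=cv2.imread("pics/top0.png"); s=cv2.imread("pics/side0.png")
tc=lambda x,y,x0=255,y0=140:(x0+x/5-.5+.1,y0+y/5-.4)
sc=lambda x,y,x0=210,y0=180:(x0+x/4-.4,y0+y/4-.4)
print("tip",tri(sc(307,111),tc(163,200)),onz("top",tc(163,200),.15))
print("collar top z.168", onz("top",tc(174,50),.168), "side tri", tri(sc(177,90),tc(174,62)))
print("pivot", [onz("top",tc(x,177),.15) for x in(148,180)])
print("peg mid z157",[onz("top",tc(x,y),.157) for x,y in((164,178),(167,140),(171,100),(174,60),(181,5))])
print("base",[onz("top",tc(*p),.01) for p in((88,225),(292,238),(310,10),(107,5))])
# block / handle
roi=t[195:255,390:470].astype(int); b,g,r_=roi[...,0],roi[...,1],roi[...,2]
c,st,m=cen((r_-b>45)&(r_>110))
pts=np.argwhere(m)[:,::-1]+[390,195]
w=np.float32([onz("top",p,.035)[:2] for p in pts]); rect=cv2.minAreaRect(w); print("block",rect,len(w)); print(cv2.boxPoints(rect))
c,st,m=cen(roi.max(2)[:40, 35:65]<35); ct=c+[425,195]; print("handle top",ct,st)
roi=s[145:190,360:390]; c,st,m2=cen(roi.max(2)<45); cs=c+[360,145]; print(cs,st)
print("handle",tri(cs,ct),onz("top",ct,.175))
E
```

```text
tip [0.5631 0.3188 0.15  ] [0.5638 0.3191 0.15  ]
collar top z.168 [0.6381 0.3137 0.168 ] side tri [0.638  0.3154 0.1495]
pivot [array([0.5759, 0.327 , 0.15  ]), array([0.576 , 0.3107, 0.15  ])]
peg mid z157 [array([0.5736, 0.3182, 0.157 ]), array([0.5936, 0.3171, 0.157 ]), array([0.6148, 0.3156, 0.157 ]), array([0.6363, 0.3145, 0.157 ]), array([0.666 , 0.3116, 0.157 ])]
base [array([0.5833, 0.3754, 0.01  ]), array([0.5762, 0.2577, 0.01  ]), array([0.7139, 0.2488, 0.01  ]), array([0.7165, 0.3685, 0.01  ])]
block ((0.4562585651874542, -0.06250160932540894), (0.13637089729309082, 0.07076621055603027), 71.7640609741211) 724
[[ 0.4013 -0.1162]
 [ 0.4685 -0.1383]
 [ 0.5112 -0.0088]
 [ 0.444   0.0133]]
handle top [440.5546 221.5126] [  7  18  18  18 238]
[374.5353 153.7095] [  7   0  16  19 241]
handle [ 0.4565 -0.0618  0.1652] [ 0.4545 -0.0592  0.175 ]
```

```bash
cat > go.py <<'E'
# usage: go.py x y z yaw(deg of tool y axis in world): shift/turn needed in tool units
import sys; from h import *
S=sense(); x,y,z,w=map(float,sys.argv[1:5]); R=S["ee_rot"]
cur=np.degrees(np.arctan2(R[1,1],R[0,1])); d=(w-cur+90)%180-90
print("t",S["time_s"],"pos",S["tcp_pos"].round(4),"yaw",round(cur,2),"shift",(R.T@(np.array([x,y,z])-S["tcp_pos"])*10).round(3),"turn",round(-np.radians(d)/2,4),"F",S["wrist_force"].round(2),"w",S["gripper_width"].round(3),"gf",round(S["gripper_force"],1),"j",S["joints"].round(0))
E
python3 - <<'E'
from h import *
print(tri((363,140),(421,203)),onz("side",(363,203),0),onz("top",(421,203),.15))
E
python3 go.py 0.4565 -0.062 0.30 161.8
```

```text
[ 0.48495491 -0.00508642  0.21753942] [ 0.48933472 -0.09300161  0.        ] [ 0.5048433  -0.01923054  0.15      ]Traceback (most recent call last):
  File "go.py", line 5, in <module>
    print("t",S["time_s"],"pos",S["tcp_pos"].round(4),"yaw",round(cur,2),"shift",(R.T@(np.array([x,y,z])-S["tcp_pos"])*10).round(3),"turn",round(-np.radians(d)/2,4),"F",S["wrist_force"].round(2),"w",S["gripper_width"].round(3),"gf",round(S["gripper_force"],1),"j",S["joints"].round(0))
                                                                                                                                                                                                       ^^^^^^^^^^^^^^^^^^^^^^^^
AttributeError: 'float' object has no attribute 'round'
```

```bash
sed -i 's/S\["gripper_width"\].round(3)/round(float(S["gripper_width"]),3)/' go.py
python3 - <<'E'
import cv2,numpy as np
from h import *
t=cv2.imread("pics/top0.png"); s=cv2.imread("pics/side0.png")
a=cv2.resize(s[100:220,330:410],(400,600),interpolation=cv2.INTER_CUBIC)
b=cv2.resize(t[120:240,400:480],(400,600),interpolation=cv2.INTER_CUBIC)
cv2.imwrite("pics/z1.png",np.hstack([a,b]))
E
python3 go.py 0.4565 -0.062 0.30 161.8
```

```text
t 0.1 pos [ 0.1471 -0.6069  0.2216] yaw 103.61 shift [-4.29   4.569 -0.776] turn -0.5078 F [0.09 0.06 0.21] w 1.002 gf 0.0 j [-62.  22.   0.  -0. -68. -15.]
```

View pics/z1.png

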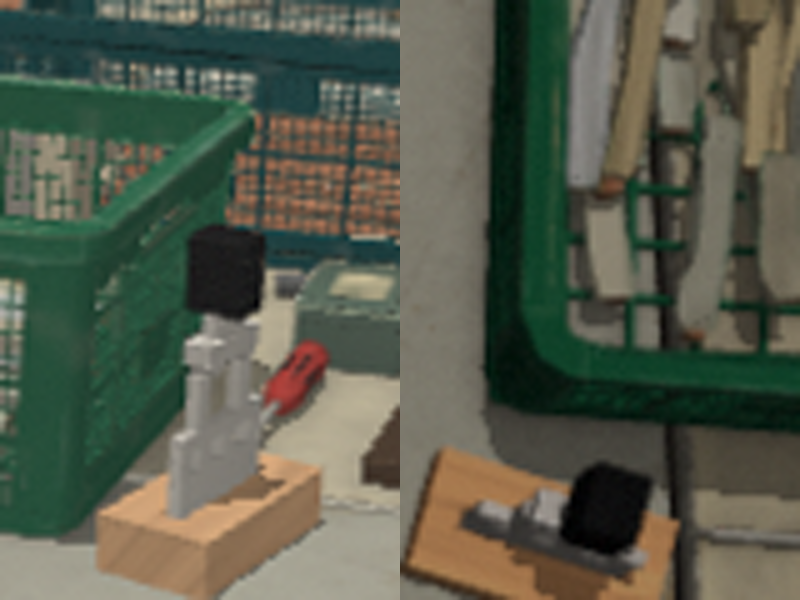

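Run:
```python
from h import *
print(tri((348,150),(426,194)),onz("side",(344,206),0),onz("top",(419.6,201),0))
print([(z,onz("side",(348,150),z).round(3),onz("top",(426,194),z).round(3)) for z in (.12,.15,.18)])
```

```text
[ 0.52249205 -0.02582155  0.1793058 ] [ 0.53691122 -0.05335726  0.        ] [ 0.53926344 -0.04886705  0.        ]
[(0.12, array([ 0.572, -0.217,  0.12 ]), array([ 0.534, -0.04 ,  0.12 ])), (0.15, array([ 0.547, -0.12 ,  0.15 ]), array([ 0.528, -0.033,  0.15 ])), (0.18, array([ 0.523, -0.024,  0.18 ]), array([ 0.522, -0.026,  0.18 ]))]
```

The crate rim is at x≥0.52 and z≈0.18, so I'll approach with the gripper partly closed (about 52 mm).

```bash
python3 -m pendant '[[[0,0,-0.5,0],[0,0,-1,0],[0,0,-1,0]]]' 0.4 
for i in 1; do python3 -m pendant '[[[-0.34,0.36,0,0],[-0.68,0.72,0,0],[-0.86,0.91,0,0],[-0.86,0.91,0,0]]]'; done
python3 go.py 0.4565 -0.062 0.30 161.8
```

```text
time_s: 0.4
tcp_pos: [0.1476, -0.6104, 0.331]
ee_rot: [[-0.972, -0.236, 0.004], [-0.236, 0.972, -0.015], [-0.0, -0.015, -1.0]]
wrist_force: [-0.2, -0.5, 0.5]
gripper_width: 0.81
gripper_force: 0.0
time_s: 0.8
tcp_pos: [0.2105, -0.4963, 0.323]
ee_rot: [[-0.971, -0.239, 0.001], [-0.239, 0.971, -0.0], [-0.001, -0.0, -1.0]]
wrist_force: [-0.4, -1.0, 0.9]
gripper_width: 0.609
gripper_force: 0.0
t 0.8 pos [ 0.2105 -0.4963  0.323 ] yaw 103.83 shift [-3.427  3.629  0.232] turn -0.5059 F [-0.44 -1.04  0.94] w 0.609 gf 0.0 j [-50.  10.  -1.  -0. -78. -26.]
```

```bash
python3 -m pendant '[[[-0.34,0.36,0,0],[-0.68,0.72,0,0],[-0.86,0.91,0,0],[-0.86,0.91,0,0]]]' >/dev/null
python3 -m pendant '[[[-0.34,0.36,0,0],[-0.68,0.72,0,0],[-0.86,0.91,0,0],[-0.86,0.91,0,0]]]' >/dev/null
python3 -m pendant '[[[-0.34,0.36,0,0],[-0.68,0.72,0,0],[-0.86,0.91,0,0],[-0.86,0.91,0,0]]]' >/dev/null
python3 -m pendant '[[[-0.2,0.2,0,-0.07],[-0.4,0.4,0,-0.14],[-0.6,0.6,0,-0.21],[-0.8,0.8,0,-0.28],[-0.86,0.91,0,-0.35],[-0.86,0.91,0,-0.42],[-0.86,0.91,0,-0.5],[-0.86,0.91,0,-0.5]]]' >/dev/null
python3 go.py 0.4565 -0.062 0.2 161.8
```

```text
t 2.8 pos [ 0.4581 -0.0654  0.3222] yaw 160.83 shift [-0.028  0.026  1.222] turn -0.0085 F [ 0.08 -0.51 -0.36] w 0.598 gf 0.0 j [ 12.   2. -11.   0. -77. -31.]
```

```bash
python3 -m pendant '[[[-0.03,0.03,0.3,-0.01],[-0.03,0.03,0.6,-0.01],[-0.03,0.03,0.9,-0.01],[-0.03,0.03,1,-0.01],[-0.03,0.03,1,-0.01],[-0.03,0.03,1,-0.01]]]' >/dev/null
python3 go.py 0.4565 -0.062 0.147 161.8
python3 - <<'E'
from h import *
a=optics.capture("top")[140:260,380:500,::-1]; b=optics.capture("side")[90:210,320:440,::-1]
cv2.imwrite("pics/g1.png",cv2.resize(np.hstack([a,b]),(800,400),interpolation=cv2.INTER_CUBIC))
E
```

```text
t 3.4 pos [ 0.4572 -0.0606  0.2238] yaw 161.99 shift [0.015 0.004 0.768] turn 0.0017 F [-0.78  0.26 -0.54] w 0.599 gf 0.0 j [ 13.   6. -21.   0. -63. -31.]
```

View pics/g1.png

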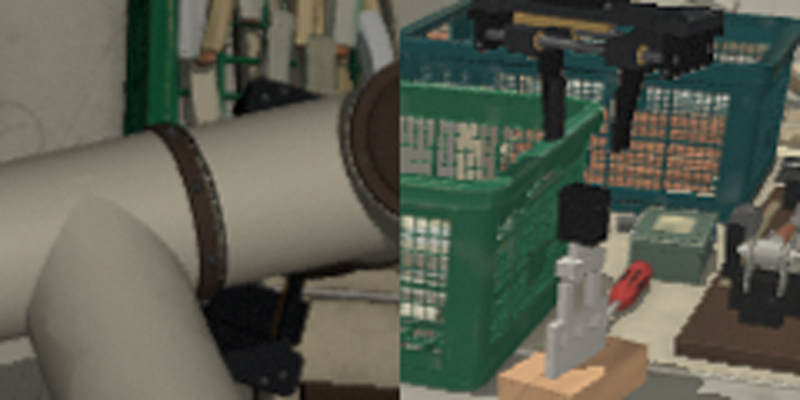

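The side view shows the fingers (x≈553 and 622) straddling the handle (x≈585). I'll descend and grip.

```bash
python3 -m pendant '[[[0.01,0,0.2,0],[0.01,0,0.4,0],[0.01,0,0.6,0],[0.01,0,0.73,0],[0.01,0,0.73,0],[0.01,0,0.73,0]]]' >/dev/null
python3 go.py 0.4565 -0.062 0.147 161.8
python3 -m pendant '[[[0,0,0,0],[0,0,0,0],[0,0,0,0],[0,0,0,0],[0,0,0,0],[0,0,0,0]]]' 1
python3 go.py 0.4565 -0.062 0.147 161.8
```

```text
t 4.1 pos [ 0.4568 -0.061   0.1507] yaw 162.08 shift [ 0.011 -0.     0.037] turn 0.0025 F [0.41 0.95 0.35] w 0.601 gf 0.0 j [ 13.  10. -28.   0. -52. -31.]
time_s: 4.7
tcp_pos: [0.4563, -0.061, 0.1502]
ee_rot: [[-0.308, -0.952, 0.001], [-0.952, 0.308, -0.0], [-0.0, -0.001, -1.0]]
wrist_force: [-1.2, 0.2, 6.1]
gripper_width: 0.413
gripper_force: 30.0
t 4.7 pos [ 0.4563 -0.061   0.1502] yaw 162.09 shift [ 0.009 -0.005  0.032] turn 0.0025 F [-1.2   0.19  6.15] w 0.413 gf 30.0 j [ 13.  10. -28.   0. -52. -31.]
```

```bash
python3 -m pendant '[[[0,0,-0.1,0],[0,0,-0.25,0],[0,0,-0.5,0],[0,0,-0.8,0],[0,0,-1,0],[0,0,-1,0],[0,0,-1,0]]]' 
python3 go.py 0.5 0.3215 0.25 176.4
```

```text
time_s: 5.4
tcp_pos: [0.455, -0.0609, 0.2487]
ee_rot: [[-0.308, -0.951, -0.002], [-0.951, 0.308, 0.001], [-0.0, 0.002, -1.0]]
wrist_force: [0.2, 0.1, -1.7]
gripper_width: 0.413
gripper_force: 30.0
t 5.4 pos [ 0.455  -0.0609  0.2487] yaw 162.04 shift [-3.776  0.751 -0.01 ] turn -0.1253 F [ 0.16  0.08 -1.71] w 0.413 gf 30.0 j [ 13.   4. -19.  -0. -67. -31.]
```

```bash
python3 -m pendant '[[[-0.2,0.04,0,0],[-0.5,0.1,0,0],[-0.8,0.16,0,0],[-0.94,0.19,0,0],[-0.94,0.19,0,0]]]' >/dev/null
python3 -m pendant '[[[-0.3,0.06,0,0],[-0.6,0.12,0,0],[-0.94,0.19,0,0],[-0.94,0.19,0,0]]]' >/dev/null
python3 -m pendant '[[[-0.3,0.06,0,-0.03],[-0.6,0.12,0,-0.06],[-0.94,0.19,0,-0.09],[-0.94,0.19,0,-0.125],[-0.94,0.19,0,-0.125]]]' >/dev/null
python3 go.py 0.5 0.3215 0.25 176.4
```

```text
t 6.8 pos [0.488  0.2242 0.2483] yaw 176.39 shift [-0.979 -0.058 -0.02 ] turn -0.0001 F [-0.25  0.64 -1.95] w 0.409 gf 30.0 j [ 42.  13.  -9.  -0. -68. -46.]
```

```bash
python3 -m pendant '[[[-0.3,-0.02,0.05,0],[-0.6,-0.04,0.2,0],[-0.8,-0.05,0.4,0],[-0.97,-0.05,0.52,0],[-0.97,-0.05,0.52,0],[-0.97,-0.05,0.52,0],[-0.97,-0.05,0.52,0]]]' >/dev/null
python3 go.py 0.5 0.3215 0.196 176.4
python3 - <<'E'
from h import *
a=optics.capture("top")[:,:,::-1];b=optics.capture("side")[:,:,::-1]
cv2.imwrite("pics/p_top.png",a);cv2.imwrite("pics/p_side.png",b)
cv2.imwrite("pics/p1.png",np.hstack([cv2.resize(a[120:240,240:340],(400,480),interpolation=cv2.INTER_CUBIC),cv2.resize(b[140:260,220:320],(400,480),interpolation=cv2.INTER_CUBIC)]))
E
```

```text
t 7.5 pos [0.4999 0.3206 0.1985] yaw 176.33 shift [-0.009 -0.001  0.025] turn -0.0006 F [ 0.27 -0.15 -1.6 ] w 0.415 gf 30.0 j [ 48.  20.  -6.   0. -64. -52.]
```

View pics/p1.png

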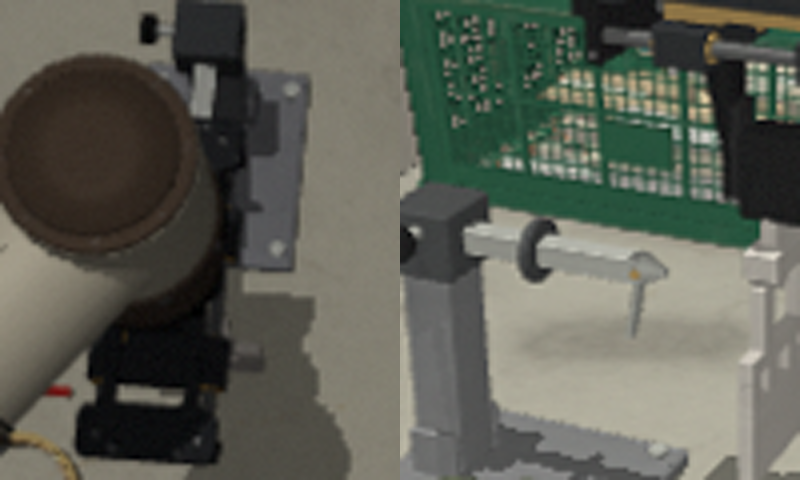

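The side crop shows the saddle at (762,265), just outside the peg tip (665,268), with the flap hanging below at (635,300). I'll check the gauge's lateral offset in the grip with projections.

Run:
```python
from h import *
S=sense(); p=S["tcp_pos"]; a=np.radians(-3.6); X=np.array([np.cos(a),np.sin(a),0]); Y=np.array([-np.sin(a),np.cos(a),0]); 
o=p.copy(); o[2]=p[2]-.140+0
o[2]=p[2]-.033-.107
f=lambda n,q:(proj(n,q)+.5-([220,140] if n=="side" else [240,120]))*4+([400,0] if n=="side" else [0,0])
for nm,(x,y,z) in dict(near_out=(-.004,.045,.05),near_in=(.004,.045,.05),handT1=(-.018,.015,.178),handT2=(.018,.015,.178),handB1=(-.018,.015,.132),handB2=(.018,.015,.132),saddleinner=(.009,.017,.107),sad25=(.009,.025,.107),sad25o=(-.009,.025,.107)).items():
    print(nm,f("side",o+x*X+y*Y+[0,0,z]).round(0))
print("tip",f("side",[.563,.319,.15]))
```

```text
near_out [752. 401.]
near_in [738. 398.]
handT1 [803. 143.]
handT2 [734. 133.]
handB1 [802. 231.]
handB2 [735. 220.]
saddleinner [750. 271.]
sad25 [744. 277.]
sad25o [777. 283.]
tip [665.99306119 271.16757529]
```

```bash
python3 -m pendant '[[[-0.02,-0.15,0.03,0],[-0.02,-0.35,0.03,0],[-0.02,-0.55,0.03,0],[-0.02,-0.7,0.03,0],[-0.02,-0.75,0.03,0],[-0.02,-0.75,0.03,0],[-0.02,-0.75,0.03,0]]]' >/dev/null
python3 go.py 0.627 0.315 0.193 176.4
python3 - <<'E'
from h import *
b=optics.capture("side")[:,:,::-1]
cv2.imwrite("pics/p2.png",cv2.resize(b[140:260,220:320],(500,600),interpolation=cv2.INTER_CUBIC))
E
```

```text
t 8.3 pos [0.5742 0.3183 0.1945] yaw 176.37 shift [-0.    -0.529  0.014] turn -0.0002 F [ 0.21  0.42 -1.86] w 0.41 gf 30.0 j [ 43.  26.   3.  -0. -67. -47.]
```

View pics/p2.png

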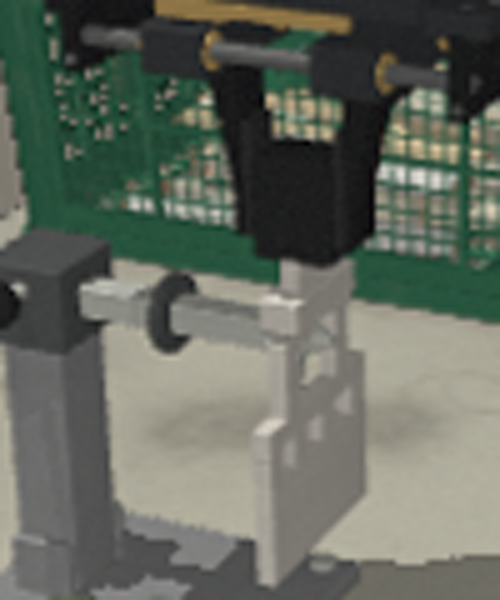

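The peg is threaded through the eye, with its tip showing behind the window at (335,335). I'll push on in small steps while watching the force.

```bash
python3 -m pendant '[[[0,-0.06,0.01,0],[0,-0.12,0.015,0],[0,-0.18,0.015,0],[0,-0.24,0.015,0],[0,-0.3,0.015,0],[0,-0.36,0.015,0],[0,-0.4,0.015,0],[0,-0.4,0.015,0]]]' >/dev/null
python3 go.py 0.627 0.315 0.193 176.4
python3 -m pendant '[[[0,-0.02,0,0],[0,-0.04,0,0],[0,-0.06,0,0],[0,-0.08,0,0],[0,-0.08,0,0],[0,-0.08,0,0]]]' >/dev/null
python3 go.py 0.627 0.315 0.193 176.4
python3 - <<'E'
from h import *
b=optics.capture("side")[:,:,::-1]
cv2.imwrite("pics/p3.png",cv2.resize(b[140:260,220:320],(500,600),interpolation=cv2.INTER_CUBIC))
E
```

```text
t 9.15 pos [0.615  0.3159 0.1928] yaw 176.36 shift [ 0.001 -0.12  -0.002] turn -0.0004 F [-0.13  0.33 -1.22] w 0.411 gf 30.0 j [ 41.  30.   8.   0. -69. -44.]
t 9.75 pos [0.6224 0.3155 0.193 ] yaw 176.39 shift [ 0.002 -0.047  0.   ] turn -0.0001 F [ 1.14  0.6  -1.94] w 0.415 gf 30.0 j [ 40.  30.  10.  -0. -69. -44.]
```

View pics/p3.png

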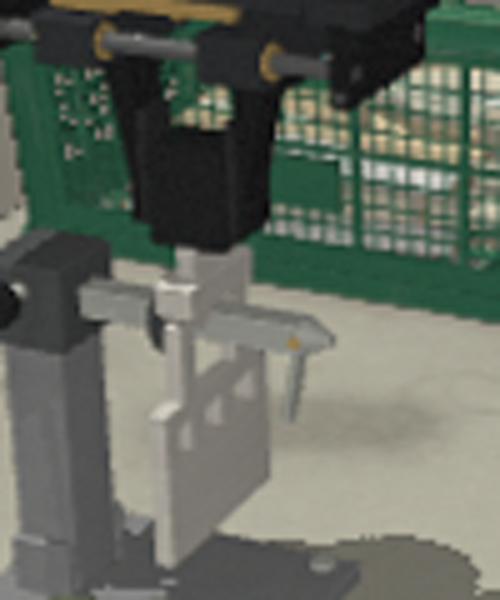

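The flap is seen shut at (295,380), outboard of the gauge. Next is the tug: back off, then creep.

```bash
python3 -m pendant '[[[0,0.05,0,0],[0,0.1,0,0],[0,0.15,0,0],[0,0.2,0,0],[0,0.24,0,0],[0,0.24,0,0],[0,0.24,0,0]]]' >/dev/null
python3 go.py 0.6 0.315 0.193 176.4
python3 -m pendant '[[[0,0.01,0,0],[0,0.02,0,0],[0,0.03,0,0],[0,0.03,0,0],[0,0.03,0,0]]]' |grep -E "pos|force"
python3 -m pendant '[[[0,0.01,0,0],[0,0.02,0,0],[0,0.02,0,0],[0,0.02,0,0]]]' |grep -E "pos|force"
```

```text
t 10.5 pos [0.5984 0.3172 0.1933] yaw 176.41 shift [ 0.021 -0.017  0.003] turn 0.0001 F [-0.68 -0.11 -1.45] w 0.412 gf 30.0 j [ 42.  28.   6.   0. -68. -45.]
tcp_pos: [0.5955, 0.3173, 0.193]
wrist_force: [-0.6, 0.3, -1.3]
gripper_force: 30.0
tcp_pos: [0.5934, 0.3174, 0.1931]
wrist_force: [-1.0, -0.0, -2.5]
gripper_force: 30.0
```

```bash
python3 -m pendant '[[[0,0.01,0,0],[0,0.01,0,0],[0,0.01,0,0]]]' |grep -E "pos|t_force"
python3 -m pendant '[[[0,0.01,0,0],[0,0.01,0,0],[0,0.01,0,0]]]' |grep -E "pos|t_force"
```

```text
tcp_pos: [0.5924, 0.3174, 0.193]
wrist_force: [0.7, 0.5, -2.6]
tcp_pos: [0.5914, 0.3175, 0.193]
wrist_force: [0.0, 0.5, -1.7]
```

```bash
python3 -m pendant '[[[0,0.01,0,0],[0,0.01,0,0],[0,0.01,0,0]]]' |grep -E "pos|t_force"
python3 -m pendant '[[[0,0.01,0,0],[0,0.01,0,0],[0,0.01,0,0]]]' |grep -E "pos|t_force"
```

```text
tcp_pos: [0.5904, 0.3176, 0.1931]
wrist_force: [-0.0, 0.3, -2.3]
tcp_pos: [0.5897, 0.3177, 0.1932]
wrist_force: [0.2, -0.2, -1.7]
```

```bash
python3 -m pendant '[[[0,0.005,0,0],[0,0.005,0,0],[0,0.005,0,0]]]' |grep -E "pos|t_force"
python3 -m pendant '[[[0,0.005,0,0],[0,0.005,0,0],[0,0.005,0,0]]]' |grep -E "pos|t_force"
```

```text
tcp_pos: [0.5893, 0.3177, 0.1932]
wrist_force: [2.4, -0.5, -2.2]
tcp_pos: [0.589, 0.3178, 0.1932]
wrist_force: [4.9, -0.2, -3.7]
```

```bash
python3 -m pendant '[[[0,0.005,0,0],[0,0.005,0,0],[0,0.005,0,0]]]' |grep -E "pos|t_force"
```

```text
tcp_pos: [0.5888, 0.3178, 0.1932]
wrist_force: [4.6, -0.8, -2.8]
```

```bash
python3 -m pendant '[[[0,0.005,0,0],[0,0.005,0,0],[0,0.005,0,0]]]' |grep -E "pos|t_force"; python3 go.py 0.6 0.3172 0.193 176.4
```

```text
tcp_pos: [0.5886, 0.3178, 0.1933]
wrist_force: [4.8, -0.6, -4.7]
t 13.8 pos [0.5886 0.3178 0.1933] yaw 176.39 shift [-0.001 -0.114  0.003] turn -0.0001 F [ 4.77 -0.56 -4.74] w 0.411 gf 30.0 j [ 42.  27.   5.   0. -67. -46.]
```

```bash
python3 -m pendant '[[[0,0.005,0,0],[0,0.005,0,0]]]' |grep -E "pos|t_force"
python3 -m pendant '[[[0,0,0,0]]]' |grep -E "pos|t_force"
python3 -m pendant '[[[0,0,0,0]]]' |grep -E "pos|t_force"
```

```text
tcp_pos: [0.5884, 0.3179, 0.1933]
wrist_force: [6.0, -1.8, -3.9]
tcp_pos: [0.5885, 0.3178, 0.1933]
wrist_force: [6.2, -1.7, -4.0]
tcp_pos: [0.5885, 0.3178, 0.1933]
wrist_force: [6.2, -1.3, -3.2]
```

```bash
python3 -m pendant '[[[0,0.005,0,0],[0,0.005,0,0]]]' |grep -E "pos|t_force"
python3 -m pendant '[[[0,0,0,0]]]' |grep -E "pos|t_force"
python3 -m pendant '[[[0,0,0,0]]]' |grep -E "pos|t_force"
```

```text
tcp_pos: [0.5883, 0.3179, 0.1933]
wrist_force: [7.4, -1.2, -4.2]
tcp_pos: [0.5883, 0.3178, 0.1933]
wrist_force: [6.6, -1.5, -4.5]
tcp_pos: [0.5883, 0.3179, 0.1933]
wrist_force: [7.4, -1.1, -4.6]
```

```bash
python3 -m pendant '[[[0,0.005,0,0],[0,0.005,0,0]]]' |grep -E "t_force"
python3 -m pendant '[[[0,0,0,0]]]' |grep -E "t_force"
python3 -m pendant '[[[0,0,0,0]]]' |grep -E "t_force"
python3 -m pendant '[[[0,0,0,0]]]' |grep -E "t_force"
```

```text
wrist_force: [8.4, -2.3, -5.3]
wrist_force: [8.8, -1.6, -5.7]
wrist_force: [8.1, -1.2, -4.5]
wrist_force: [7.7, -1.5, -5.3]
```

Tug held at about 8–9 N. Next I'll move forward, clear of the flap, and lower onto the peg.

```bash
python3 -m pendant '[[[0,-0.05,0,0],[0,-0.1,0,0],[0,-0.15,0,0],[0,-0.2,0,0],[0,-0.2,0,0],[0,-0.2,0,0],[0,-0.2,0,0]]]' >/dev/null; python3 go.py 0.607 0.3163 0.193 176.4
python3 -m pendant '[[[0,0,0.01,0],[0,0,0.02,0],[0,0,0.02,0],[0,0,0.02,0]]]' |grep -E "pos|t_force"
python3 -m pendant '[[[0,0,0.005,0],[0,0,0.005,0],[0,0,0.005,0]]]' |grep -E "pos|t_force"
```

```text
t 15.8 pos [0.6057 0.3166 0.193 ] yaw 176.39 shift [ 0.002 -0.014 -0.   ] turn -0.0 F [-0.44  0.64 -1.82] w 0.412 gf 30.0 j [ 41.  29.   7.  -0. -68. -45.]
tcp_pos: [0.6058, 0.3166, 0.191]
wrist_force: [-0.8, 0.1, -2.0]
tcp_pos: [0.6059, 0.3166, 0.1905]
wrist_force: [-0.3, 0.3, -2.2]
```

```bash
python3 -m pendant '[[[0,0,0.005,0],[0,0,0.005,0],[0,0,0.005,0]]]' |grep -E "pos|t_force"
python3 -m pendant '[[[0,0,0.005,0],[0,0,0.005,0],[0,0,0.005,0]]]' |grep -E "pos|t_force"
```

```text
tcp_pos: [0.606, 0.3166, 0.1904]
wrist_force: [-1.0, 0.3, 0.2]
tcp_pos: [0.606, 0.3166, 0.1903]
wrist_force: [-0.9, 0.2, 2.5]
```

```bash
python3 -m pendant '[[[0,0,0.005,0],[0,0,0.005,0],[0,0,0.005,0]]]' |grep -E "pos|t_force"
```

```text
tcp_pos: [0.606, 0.3167, 0.1903]
wrist_force: [-2.8, -0.4, 4.6]
```

```bash
python3 -m pendant '[[[0,0,0.005,0],[0,0,0.005,0],[0,0,0.005,0]]]' |grep -E "pos|t_force"
```

```text
tcp_pos: [0.606, 0.3166, 0.1903]
wrist_force: [-4.2, -0.7, 6.8]
```

Bearing on the peg. I'll ease off 1.5 mm and release.

```bash
python3 -m pendant '[[[0,0,-0.01,0],[0,0,-0.015,0],[0,0,-0.015,0]]]' |grep -E "pos|t_force"
python3 -m pendant '[[[0,0,0,0],[0,0,0,0],[0,0,0,0],[0,0,0,0],[0,0,0,0]]]' 0.4 |grep -E "pos|t_force|width"
python3 -m pendant '[[[0,0,-0.1,0],[0,0,-0.3,0],[0,0,-0.5,0],[0,0,-0.7,0],[0,0,-0.9,0],[0,0,-1,0],[0,0,-1,0],[0,0,-1,0]]]' |grep -E "pos|t_force|width"
python3 - <<'E'
from h import *
b=optics.capture("side")[:,:,::-1]
cv2.imwrite("pics/p4.png",cv2.resize(b[140:340,200:400],(600,600),interpolation=cv2.INTER_CUBIC))
E
```

```text
tcp_pos: [0.606, 0.3167, 0.1903]
wrist_force: [-2.0, -0.4, 4.0]
tcp_pos: [0.6059, 0.3166, 0.1897]
wrist_force: [1.2, 0.3, -0.6]
gripper_width: 0.596
tcp_pos: [0.6055, 0.3165, 0.2894]
wrist_force: [0.2, 0.6, 0.0]
gripper_width: 0.6
```

View pics/p4.png

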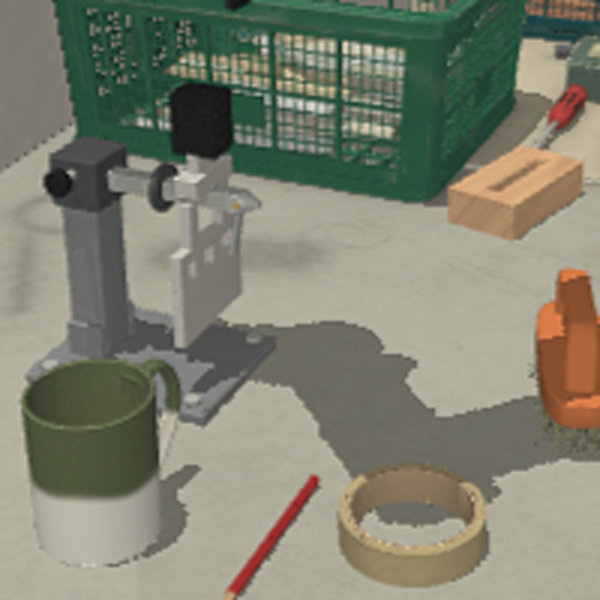

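The gauge hangs on the peg at (200,185), upright and released, with the mug, pencil, tape and brush in place. I'll let it settle, check it's at rest by differencing two frames, and hand in.

```bash
python3 -m pendant '[[[0,0,0,0],[0,0,0,0],[0,0,0,0],[0,0,0,0],[0,0,0,0],[0,0,0,0],[0,0,0,0],[0,0,0,0]]]' >/dev/null
python3 -m pendant '[[[0,0,0,0],[0,0,0,0],[0,0,0,0],[0,0,0,0],[0,0,0,0],[0,0,0,0],[0,0,0,0],[0,0,0,0]]]' >/dev/null
python3 - <<'E'
from h import *
from station import r
a=optics.capture("side").astype(int);[optics.capture("side") for _ in range(3)];b=optics.capture("side").astype(int)
d=np.abs(a-b).max(2)[160:270,240:300]; print(d.max(),(d>40).sum())
if (d>40).sum()<5: print(r.finish_job())
E
```

```text
7 0
the job is handed in; nothing more can be done
None
```

The gauge is hanging freely and at rest on the peg with the flap shut behind it, after a tug held at about 8–9 N; the job is handed in, with no verdict returned.

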